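Turn a flanged hub over and seat it in its nest

TASK

The aluminium hub stands on the bench the wrong way up, flange uppermost. Turn it over and seat it gently in the round pocket of the steel nest block, flange down and plain body up, fully home and flat, without dropping or forcing it; the V-block is there to lay the hub on its side while you change your grip. Leave the other things on the bench where they are.

Things in the scene. Friction and masses are not known exactly. Their poses are not given: they have to be found in the camera images.
- hub: turned solid aluminium hub, about 0.3 kg: flange 66 mm across, 10 mm thick, then coaxial plain body 50 mm across, 40 mm long. Origin: centre of the flange's outer face; z along the axis towards the body's end; centre of mass 22 mm along z. Starts flange up (z down, origin 50 mm up); the flange overhangs the body, so only the flange can be gripped from above then. Its yaw means nothing.
- nest: steel nest block 100 x 100 mm, 20 mm high, fixed to the bench, with one round flat-bottomed pocket in its top, 69 mm across and 8 mm deep, sharp-edged, centred. Origin: centre of its underside.
- pocket (a point): centre of the pocket's floor, 12 mm above the bench; z up
- vblock: dark steel V-block, fixed: foot 60 x 60 x 10 mm under a narrow block 30 mm long (its own x), at most 42 mm wide (its own y), 41 mm high, with an open 120 degree vee along x in its top; the hub's body lies in it on its side, the flange hanging free past either end. Origin: centre of its underside. A rest for changing the grip.
- vee (a point): where the axis of the hub's body comes to lie in the vee: 60 mm above the bench over the block's centre; x along the vee
- tin: small flat round aluminium tin, 56 mm across, 20 mm high; a bystander, leave it
- driver: small wooden-handled screwdriver lying flat, 150 mm long, 26 mm high; a bystander, leave it
- oilcan: small brass oil can, 66 mm across, 64 mm high; a bystander, leave it
- stone: black sharpening stone, 70 x 150 x 28 mm; a bystander, leave it
- jar: small glass jar with a cap, 52 mm across, 52 mm high; a bystander, leave it
- greentin: round green plastic tin, 78 mm across, 32 mm high; a bystander, leave it
Mind the look-alikes: they are no part of the job. Leave any red look-alike of the hub alone. Of the things that look like the nest, the smaller one is meant.

How it is judged (in metres and radians):
At the end, for the whole second after the job is handed in: The hub stands flange down in the nest's pocket: its flange face within 2 mm of the pocket's floor, within 3 mm of its centre, upright within 0.04 rad, at rest (horizontal distance between hub and pocket below 0.003 m and z of hub in the frame of pocket between -0.003 and 0.002 m and angle between hub's own z axis and vertical below 0.04 rad and linear speed of hub below 0.01 m/s and angular speed of hub below 0.05 rad/s); the robot touches nothing.
It fails at once if the hub was dropped on or forced against the nest block (more than 70 N) (contact force between hub and nest above 70 N).
It fails at once if a bystander was moved by more than 30 mm (distance of any of tin, driver, oilcan, stone, jar, greentin from where it was at the start of the episode above 0.03 m).
It also fails if it takes over 72 s, if anything falls off the work surface, if the arm or the gripper's body presses on something with over 40 N, if the wrist force passes 120 N, or if a joint passes its speed limit or range.

ROBOT

A 6-joint arm with a two-finger parallel gripper is mounted at the origin on the work surface. World frame = base frame: x ahead of the robot, y to its left, z up, the work surface at z = 0. Lengths are in m, angles in degrees, forces in N, time in s.
With the tool pointing down it reaches from about 0.25 to 0.725 m from the base axis. Payload 9.7 kg.
Tool frame: the origin (TCP) lies at the very end of the fingers, on their centre line; the grasp point (between the pads) lies 19 mm behind it; z points along the fingers, y is the direction in which the jaws open and shut (so a half turn about z gives the same grasp; the last joint's range is limited). The gripper opens to 85 mm and grips with 20 to 120 N. Pads are 22 mm wide; open, the fingers measure 114 mm over their backs; the gripper's body (76 mm by 85 mm) begins 54 mm behind the grasp point. The pads swing forward as they close: fully open they stand 13 mm farther back than shut.
Start: joints at [-76.318, 4.979, 10.078, 95.1, 0, 90], TCP at [0.13, -0.534, 0.231] pointing down, gripper open.
Joint ranges: [-179.16, 179.16], [-48.56, 103.87], [-65.8, 70.77], [-126.05, 130.52], [-82.76, 87.17], [-180, 180]. Speed limits (degrees/s): [127.2, 127.2, 147.25, 180, 180, 180].

INTERFACE

Orientations are given as [roll, pitch, yaw] about the fixed x, y, z axes, in that order (R = Rz(yaw) Ry(pitch) Rx(roll)).
In Python, from workcell import bot gives the robot as it stands.
- The arm moves only by the shell command python3 -m pendant 'ROWS' [FORCE]. ROWS is JSON, a list that holds one entry, the list of rows, each a list of 7 numbers: the shift along the tool's x, y, z in cm, then the turn, a rotation vector about the tool's x, y, z in rad, then the opening in per cent of the stroke, from 0 (shut) to 100 (fully open). In form: [[[dx, dy, dz, ax, ay, az, gripper], ...]]. A call has 1 to 5 rows; each row shifts and turns the pose as measured when the row begins, along the tool's axes as they then stand; what a row does not reach is not made up. A row lasts 1/12 s, in which the tool goes at most 41.7 mm and 7.16 degrees, less where a joint would pass 70% of its speed; a pose out of reach is approached as far as the arm can. A call with a gripper value outside its range is refused whole. The fingers move at their own pace and stop on an object; FORCE is the grip in N (left out, the last holds). Time passes only in rows, so rows that do not move let the fingers close. It gives the time, the measured TCP pose, the force and the opening at its end, in the units of the state.
- bot.get_obs(): the state, without advancing time (a new reading comes with each control period).
- bot.camera(name): name is "scene" or "top"; returns the picture (384x512x3 uint8, red, green, blue); there is no depth.
- bot.get_calibration(name): a dict with "intrinsics" (3x3 intrinsics, pixels), "pose" (4x4, takes a point from camera to world coordinates). Camera axes: x right, y down, z forward; pixel columns grow to the right and rows downward; lengths in m; the calibration is good to about 2 mm. A picture is of the moment at which its call begins. get_calibration takes no time and is no camera call.
- bot.job_done(): hands the job in, once; it reports no verdict.
Trained networks look in the newest picture that a camera, given by its name, has taken for a name from the list of things; names that differ only in an ending like _2 or _b are one class to them, and where a whole thing is asked for, a point or a joint stands for the part that bears it (a point fixed in the world has none). Each returns a list of dicts, best first, with "confidence" (0 to 1); they miss things now and then, are a little off and sometimes report something else, mostly with a low value. They report only what shows in the picture. A call takes as long as a camera call. They do not tell look-alikes from the thing itself.
- bot.masks_of(camera, thing): "pixels" (384x512 bool, what is visible of it) and "extent" ([left, top, right, bottom] in pixels, round what is visible of it).
- bot.mark_of(camera, thing): "uv" ([column, row] in pixels: a listed point, or the origin of a listed thing).
The state is a dict: "time": time; "q": joint angles; "qd": joint speeds; "joint_efforts": joint torques, N m; "ee_pos": TCP position; "tcp_rot": TCP orientation; "wrist_force": force on the tool from outside, world axes, zero at the start; "torque": the same for the moment, N m; "opening": finger opening in m.
Only numpy, scipy, OpenCV 4.12 (cv2) and the standard library are available. Lean on these libraries where they do the work, as an engineer would, in place of code of your own. Each camera call takes 0.05 s, during which the arm holds its last target. There are 200 camera calls.

## Working session

There is one attempt and no reset: what is moved stays moved. The work goes in short steps, Python scripts to look and compute and a shell command to move; the robot and the scene stay as the last step left them, time stands still between calls to the robot, and variables do not carry over. Pictures are saved under pics/ and viewed, about 8 in all and at most 12, crops included, and the job is handed in when it is done.

```bash
mkdir -p pics; ls; cat > h.py <<'E'
import numpy as np, cv2
from workcell import bot
def ray(cam,uv):
    c=bot.get_calibration(cam);K=np.array(c['intrinsics']);T=np.array(c['pose'])
    d=T[:3,:3]@np.linalg.solve(K,[uv[0],uv[1],1.]);return T[:3,3],d/np.linalg.norm(d)
def atz(cam,uv,z):
    o,d=ray(cam,uv);return o+d*(z-o[2])/d[2]
def tri(u1,u2):
    A=np.zeros((3,3));b=np.zeros(3);rs=[ray('scene',u1),ray('top',u2)]
    for o,d in rs:
        P=np.eye(3)-np.outer(d,d);A+=P;b+=P@o
    x=np.linalg.solve(A,b);return x,[np.linalg.norm((np.eye(3)-np.outer(d,d))@(x-o)) for o,d in rs]
def proj(cam,p):
    c=bot.get_calibration(cam);K=np.array(c['intrinsics']);T=np.linalg.inv(np.array(c['pose']))
    q=K@(T[:3,:3]@np.asarray(p)+T[:3,3]);return q[:2]/q[2]
E
python3 - <<'E'
from h import *
np.set_printoptions(precision=4,suppress=True)
for c in('scene','top'):
    im=bot.camera(c);cv2.imwrite(f'pics/{c}0.png',im[:,:,::-1])
    print(c,np.array(bot.get_calibration(c)['pose'])[:3,3])
    for t in('hub','nest','pocket','vblock','vee'):
        for r in bot.mark_of(c,t): print(t,'mark',np.round(r['uv'],1),round(r['confidence'],2))
    for t in('hub','nest','vblock'):
        for r in bot.masks_of(c,t): print(t,'mask',r['extent'],round(r['confidence'],2))
print(bot.get_obs())
E
```

```text
pics
scene [1.1661 0.315  0.8601]
hub mark [161.6 177.6] 0.78
hub mark [139.8 156.9] 0.73
hub mark [307.6 202.5] 0.51
nest mark [363.9 245. ] 0.64
nest mark [361.7 178.9] 0.63
pocket mark [365.8 239.6] 0.65
pocket mark [364.5 174.6] 0.6
vblock mark [242.1 222.6] 0.62
vee mark [239.1 205.8] 0.64
hub mask [130.1, 149.2, 154.4, 175.9] 0.64
nest mask [337.5, 216.1, 396.2, 266.2] 0.94
nest mask [329.5, 150.5, 393.9, 204.1] 0.79
vblock mask [227.0, 207.5, 257.1, 233.9] 0.86
vblock mask [165.7, 269.1, 234.7, 310.5] 0.24
top [0.3457 0.01   1.2173]
hub mark [354.2 199.6] 0.94
hub mark [385.5 213.5] 0.81
nest mark [166.3 214.5] 0.93
nest mark [186.7 290.8] 0.72
pocket mark [164.8 213.4] 0.87
pocket mark [184.2 287.8] 0.86
pocket mark [334.  135.8] 0.37
vblock mark [269.1 197. ] 0.59
vee mark [265.6 189.4] 0.68
hub mask [376.4, 200.0, 400.9, 223.4] 0.78
nest mask [143.8, 196.8, 183.2, 235.6] 0.9
nest mask [155.5, 260.5, 213.9, 318.7] 0.74
vblock mask [257.4, 185.2, 277.1, 206.5] 0.75
{'time': 0.9, 'q': array([-76.3187,   4.9778,  10.0801,  95.0988,  -0.    ,  89.9988]), 'qd': array([-0.0667,  0.0039,  0.0598,  0.0204,  0.0428, -0.0273]), 'joint_efforts': array([  0.0004, -52.0092,  46.4861,   0.001 ,  -0.    ,  -0.    ]), 'ee_pos': array([ 0.1301, -0.5344,  0.2313]), 'tcp_rot': array([179.9965,   0.    ,  13.6825]), 'wrist_force': array([-0.2031, -0.2911, -0.5256]), 'torque': array([ 0.0288,  0.0398, -0.0139]), 'opening': 0.08523018030740195}
```

```bash
python3 -c "
import cv2,numpy as np
a=cv2.imread('pics/scene0.png');b=cv2.imread('pics/top0.png');cv2.imwrite('pics/both0.png',cv2.resize(np.vstack([a,b]),(400,600)))"
```

```text
(no output)
```

View pics/scene0.png

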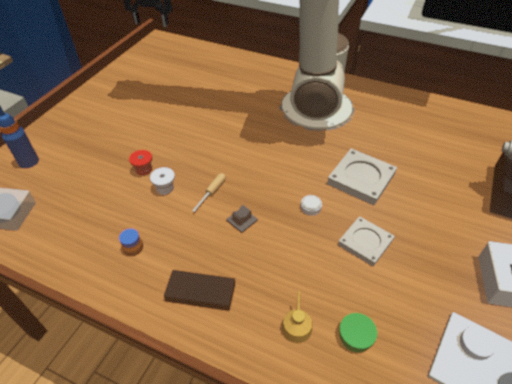

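View pics/top0.png

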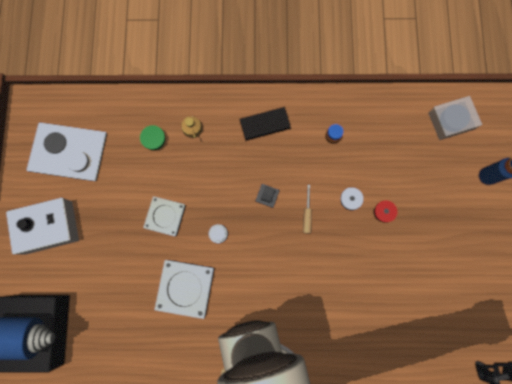

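The scene picture shows the aluminium hub at about (162,178), the red look-alike at (141,160), the small nest at (366,240), the V-block at (241,219) and the screwdriver beside the hub. In the top picture, the hub is at (352,199), the small nest at (165,215), the V-block at (267,195), and the driver at x≈308. Next I'll refine these positions.

```bash
python3 - <<'E'
from h import *
np.set_printoptions(precision=4,suppress=True)
print('hub',tri([161.6,177.6],[354.2,199.6]))
print('nest',tri([363.9,245],[166.3,214.5]),'pocket',tri([365.8,239.6],[164.8,213.4]))
print('vbl',tri([242.1,222.6],[269.1,197]),'vee',tri([239.1,205.8],[265.6,189.4]))
def crop(cam,c,r=26):
    im=cv2.imread(f'pics/{cam}0.png');x,y=c
    return cv2.resize(im[y-r:y+r,x-r:x+r],(260,260),interpolation=cv2.INTER_CUBIC)
m=np.vstack([np.hstack([crop('scene',(162,178)),crop('scene',(242,219)),crop('scene',(366,241),33)]),np.hstack([crop('top',(352,199)),crop('top',(267,195)),crop('top',(165,215))])])
cv2.imwrite('pics/m0.png',m)
E
```

```text
hub (array([ 0.5381, -0.2738,  0.034 ]), [np.float64(0.0016036555004153238), np.float64(0.0016036555004153071)])
nest (array([ 0.4992,  0.2993, -0.0041]), [np.float64(0.0006356600556249398), np.float64(0.0006356600556249257)]) pocket (array([0.4995, 0.2991, 0.0192]), [np.float64(0.001264052176262457), np.float64(0.0012640521762624897)])
vbl (array([ 0.5547, -0.0181, -0.0152]), [np.float64(0.002477075808804223), np.float64(0.002477075808804271)]) vee (array([ 0.5657, -0.0115,  0.0678]), [np.float64(0.0035700364675803975), np.float64(0.0035700364675803815)])
```

View pics/m0.png

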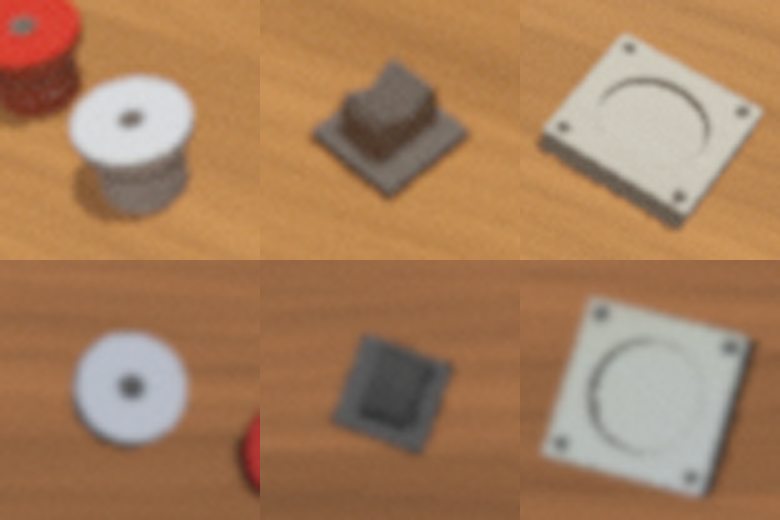

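The crops show clear, separable faces: white hub flange, dark V-block and pale nest top. The V-block's notch is visible in the scene crop. I'll fit the model shapes per camera.

```bash
cat >> h.py <<'E'
from scipy.optimize import minimize
def P(cam,pts): return np.array([proj(cam,p) for p in pts])
def fit(im,cam,model,p0,ch,step,pad=8):
    """model(p)->list of 3D point sets (convex hulls united); fits silhouettes by 2-level contrast"""
    uv=np.vstack([P(cam,s) for s in model(p0)]);a=np.floor(uv.min(0)).astype(int)-pad;b=np.ceil(uv.max(0)).astype(int)+pad
    I=im[a[1]:b[1],a[0]:b[0],ch].astype(float);S=8
    def cost(p):
        M=np.zeros((I.shape[0]*S,I.shape[1]*S),np.uint8)
        for s in model(p):
            q=(P(cam,s)-a+.5)*S-.5
            cv2.fillConvexPoly(M,cv2.convexHull(np.round(q*16).astype(np.int32)),255,cv2.LINE_AA,4)
        m=cv2.GaussianBlur(cv2.resize(M/255.,I.shape[::-1],interpolation=cv2.INTER_AREA),(0,0),.7)
        A=np.c_[m.ravel(),1-m.ravel()];x,*_=np.linalg.lstsq(A,I.ravel(),rcond=None)
        return np.mean((A@x-I.ravel())**2)
    p0=np.array(p0,float)
    sx=np.vstack([p0]+[p0+np.eye(len(p0))[i]*step[i] for i in range(len(p0))])
    r=minimize(cost,p0,method='Nelder-Mead',options=dict(initial_simplex=sx,xatol=1e-5,fatol=1e-3,maxiter=300))
    return r.x,r.fun**.5
def box(p,sx,sy,z0,z1):
    c,s=np.cos(p[2]),np.sin(p[2])
    return np.array([[p[0]+c*x-s*y,p[1]+s*x+c*y,z] for x in(-sx/2,sx/2) for y in(-sy/2,sy/2) for z in(z0,z1)])
th=np.linspace(0,2*np.pi,48,endpoint=False)
def disc(c,r,z,): return np.c_[c[0]+r*np.cos(th),c[1]+r*np.sin(th),0*th+z]
E
python3 - <<'E'
from h import *
np.set_printoptions(precision=4,suppress=True)
for cam in('scene','top'):
    im=cv2.imread(f'pics/{cam}0.png')
    print(cam,'hub',*fit(im,cam,lambda p:[disc(p,.033,.05)],[.538,-.274],0,[.006,.006]))
    print(' nest',*fit(im,cam,lambda p:[box(p,.1,.1,.02,.02)],[.4995,.299,-.23],0,[.006,.006,.1]))
    for y0 in(-.25,-.25+np.pi/2):
        print(' vb',*fit(im,cam,lambda p:[box(p,.06,.06,0,.01),box(p,.03,.042,0,.041)],[.56,-.015,y0],2,[.006,.006,.1]))
E
```

```text
Traceback (most recent call last):
  File "h.py", line 32, in fit
    r=minimize(cost,p0,method='Nelder-Mead',options=dict(initial_simplex=sx,xatol=1e-5,fatol=1e-3,maxiter=300))
  File "h.py", line 25, in cost
    q=(P(cam,s)-a+.5)*S-.5
       ~^^^^^^^
  File "h.py", line 17, in P
    def P(cam,pts): return np.array([proj(cam,p) for p in pts])
                                     ~~~~^^^^^^^
  File "h.py", line 14, in proj
    c=bot.get_calibration(cam);K=np.array(c['intrinsics']);T=np.linalg.inv(np.array(c['pose']))
ValueError: time passes only in moves, steps and waits
```

```bash
sed -i 's/bot.get_calibration(cam)/cal(cam)/' h.py; sed -i '2a import functools\n@functools.lru_cache(None)\ndef cal(c): return bot.get_calibration(c)' h.py
cat > f.py <<'E'
from h import *
np.set_printoptions(precision=4,suppress=True)
for cam in('scene','top'):
    im=cv2.imread(f'pics/{cam}0.png')
    print(cam,'hub',*fit(im,cam,lambda p:[disc(p,.033,.05)],[.538,-.274],0,[.006,.006]))
    print(' nest',*fit(im,cam,lambda p:[box(p,.1,.1,.02,.02)],[.4995,.299,-.23],0,[.006,.006,.1]))
    for y0 in(-.25,-.25+np.pi/2):
        print(' vb',*fit(im,cam,lambda p:[box(p,.06,.06,0,.01),box(p,.03,.042,0,.041)],[.56,-.015,y0],2,[.006,.006,.1]))
E
python3 f.py
```

```text
scene hub [ 0.543  -0.2646] 18.501284114145122
 nest [ 0.4935  0.3005 -0.2562] 8.81776133441128
 vb [ 0.5589 -0.0131 -0.3496] 13.002636558984047
 vb [ 0.5598 -0.0137  1.2281] 11.273656997757351
top hub [ 0.5414 -0.2644] 10.130265244851747
 nest [ 0.4927  0.3013 -0.2581] 8.46437300911873
 vb [ 0.557  -0.0138 -0.362 ] 7.877197706104878
 vb [ 0.557  -0.0138  1.2088] 7.877197706104878
```

The heights agree: fitting each camera on its own at the expected height gives matching x, y within 2 mm (hub 0.542, −0.264; nest 0.493, 0.301; V-block 0.558, −0.0135, vee direction about 69.7°).

Plan:
1. Keep the jaw axis at azimuth −20.3° throughout.
2. Grip the flange leaning −30°, then lean +60° to lay the hub in the vee.
3. Regrip the body leaning −60°, then lean +30° to seat it.

Next is a small helper that prints the remaining deltas.

```bash
cat > plan.py <<'E'
"""plan.py lean_deg x y z off_mm [yaw]: remaining turn (rad, tool axes) and shift (cm, tool axes after the turn)"""
import sys,numpy as np
from scipy.spatial.transform import Rotation as R
from workcell import bot
a=[float(v) for v in sys.argv[1:]];yaw=a[5] if len(a)>5 else 69.7
o=bot.get_obs();C=R.from_euler('xyz',o['tcp_rot'],degrees=True)
T=R.from_euler('xyz',[180,0,yaw],degrees=True)*R.from_euler('y',a[0],degrees=True)
t=np.array(a[1:4])+T.apply([0,0,a[4]/1000])
np.set_printoptions(precision=4,suppress=True)
rv=(C.inv()*T).as_rotvec();s=T.inv().apply(t-o['ee_pos'])*100
print('t',o['time'],'tcp',o['ee_pos'],'q',np.round(o['q'],1),'F',np.round(o['wrist_force'],1),'op',round(o['opening'],4))
print('turn',rv,'rows',np.linalg.norm(np.degrees(rv))/7.16,'| shift',s,'rows',np.linalg.norm(s)/4.17,'| shift now-axes',C.inv().apply(t-o['ee_pos'])*100)
E
python3 plan.py -30 .542 -.2645 .045 -75
```

```text
t 0.9 tcp [ 0.1301 -0.5344  0.2313] q [-76.3   5.   10.1  95.1  -0.   90. ] F [-0.2 -0.3 -0.5] op 0.0852
turn [-0.2557 -0.4808 -0.9545] rows 8.794093832584016 | shift [ 43.6144  29.2686 -11.1673] rows 12.877446690299857 | shift now-axes [ 48.5026 -19.5915  12.1348]
```

```bash
python3 -m pendant '[[[0,0,0,-0.0284,-0.0534,-0.106,100],[0,0,0,-0.0284,-0.0534,-0.106,100],[0,0,0,-0.0284,-0.0534,-0.106,100],[0,0,0,-0.0284,-0.0534,-0.106,100],[0,0,0,-0.0284,-0.0534,-0.106,100]]]' 60
python3 -m pendant '[[[0,0,0,-0.0284,-0.0534,-0.106,100],[0,0,0,-0.0284,-0.0534,-0.106,100],[0,0,0,-0.0284,-0.0534,-0.106,100],[0,0,0,-0.0284,-0.0534,-0.106,100],[0,0,0,0,0,0,100]]]'
python3 plan.py -30 .542 -.2645 .045 -75
```

```text
time: 1.32
ee_pos: [0.1289, -0.5364, 0.2304]
tcp_rot: [176.3, 17.1, 44.3]
wrist_force: [-0.7, 0.2, 0.9]
opening: 0.0856
time: 1.73
ee_pos: [0.1298, -0.5351, 0.2303]
tcp_rot: [-179.2, 30.7, 71.6]
wrist_force: [0.7, 0.5, -0.3]
opening: 0.0853
t 1.7333 tcp [ 0.1298 -0.5351  0.2303] q [-65.7 -19.  -17.4  68.6 -20.9  38.6] F [ 0.7  0.5 -0.3] op 0.0853
turn [0.0022 0.0124 0.0278] rows 0.24419854972231678 | shift [ 43.6348  29.2747 -11.2917] rows 12.888458154649845 | shift now-axes [ 42.661   30.4986 -11.7638]
```

```bash
python3 -m pendant '[[[3.3,2.2,-1.0,0,0.002,0.005,100],[3.3,2.2,-1.0,0,0.002,0.005,100],[3.3,2.2,-1.0,0,0.002,0.005,100],[3.3,2.2,-1.0,0,0.002,0.005,100],[3.3,2.2,-1.0,0,0.002,0.005,100]]]'
python3 -m pendant '[[[3.3,2.2,-0.9,0,0,0,100],[3.3,2.2,-0.9,0,0,0,100],[3.3,2.2,-0.9,0,0,0,100],[3.3,2.2,-0.9,0,0,0,100],[0,0,0,0,0,0,100]]]'
python3 plan.py -30 .542 -.2645 .045 -75
```

```text
time: 2.15
ee_pos: [0.2879, -0.4145, 0.193]
tcp_rot: [179.1, 30.3, 67.7]
wrist_force: [-0.6, -1.6, 0.9]
opening: 0.0852
time: 2.57
ee_pos: [0.4281, -0.3188, 0.1577]
tcp_rot: [178.8, 30.1, 66.6]
wrist_force: [0.6, 0.0, 0.5]
opening: 0.0853
t 2.5667 tcp [ 0.4281 -0.3188  0.1577] q [-21.1  -0.8  -8.2  82.4 -30.1  91.9] F [0.6 0.  0.5] op 0.0853
turn [-0.0056  0.0018 -0.0462] rows 0.37238262364023267 | shift [13.4668  8.7997 -2.2651] rows 3.895822008032168 | shift now-axes [13.8541  8.1561 -2.3372]
```

```bash
python3 -m pendant '[[[3.2,1.9,-0.55,0,0,-0.015,100],[3.2,1.9,-0.55,0,0,-0.015,100],[3.2,1.9,-0.55,0,0,-0.015,100],[3.2,1.9,-0.55,0,0,0,100],[0,0,0,0,0,0,100]]]'
python3 plan.py -30 .542 -.2645 .045 -75
```

```text
time: 2.98
ee_pos: [0.5498, -0.2312, 0.1108]
tcp_rot: [-179.8, 30.0, 68.7]
wrist_force: [0.3, -0.2, -0.4]
opening: 0.0856
t 2.9833 tcp [ 0.5498 -0.2312  0.1108] q [ -9.3  15.5   4.4  86.  -29.3 103.9] F [ 0.3 -0.2 -0.4] op 0.0856
turn [-0.0121  0.0006 -0.0151] rows 0.15495246361305592 | shift [ 0.3491  0.426  -0.104 ] rows 0.13441186401252073 | shift now-axes [ 0.3554  0.4194 -0.1094]
```

```bash
python3 -m pendant '[[[0.35,0.42,-0.1,-0.012,0,-0.015,100],[0,0,0,0,0,0,100]]]'
python3 -m pendant '[[[0,0,2,0,0,0,100],[0,0,2,0,0,0,100],[0,0,1.5,0,0,0,100],[0,0,0,0,0,0,100]]]'
python3 plan.py -30 .542 -.2645 .045 25
python3 - <<'E'
from h import *
cs=[]
for c,(x,y) in(('scene',(165,170)),('top',(350,195))):
    im=bot.camera(c)[:,:,::-1];cs.append(cv2.resize(im[y-45:y+45,x-45:x+45],(390,390),interpolation=cv2.INTER_CUBIC))
cv2.imwrite('pics/g1.png',np.hstack(cs))
E
```

```text
time: 3.15
ee_pos: [0.5565, -0.2286, 0.1079]
tcp_rot: [-179.8, 30.0, 69.7]
wrist_force: [0.8, -1.1, -0.0]
opening: 0.0851
time: 3.48
ee_pos: [0.546, -0.2577, 0.0622]
tcp_rot: [179.8, 30.0, 69.1]
wrist_force: [-0.2, -0.6, -0.5]
opening: 0.0852
t 3.4833 tcp [ 0.546  -0.2577  0.0622] q [-11.8  15.6  -0.8  78.5 -29.6 100.3] F [-0.2 -0.6 -0.5] op 0.0852
turn [-0.0007 -0.0004 -0.0084] rows 0.06715940871450388 | shift [ 0.1882 -0.1371  4.375 ] rows 1.050654176517082 | shift now-axes [ 0.1855 -0.1354  4.3752]
```

View pics/g1.png

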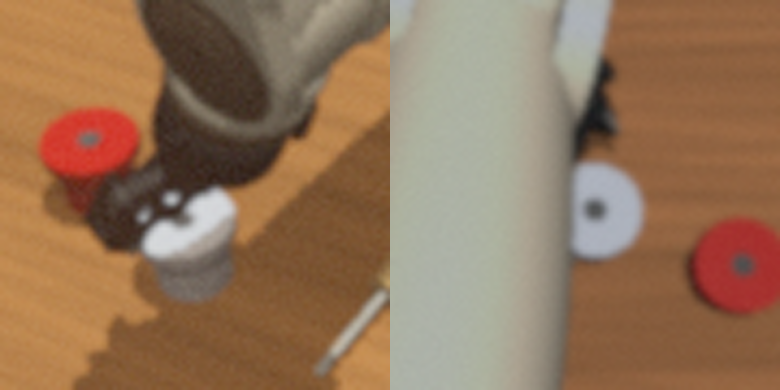

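The crops show the hub undisturbed. The near finger is beside the flange at left in the scene view and above it in the top view, with the red hub clear. I'll carry on down the tool axis.

```bash
python3 -m pendant '[[[0.15,-0.1,1.5,0,0,-0.008,100],[0,0,1.5,0,0,0,100],[0,0,1.0,0,0,0,100],[0,0,0,0,0,0,100]]]'
python3 plan.py -30 .542 -.2645 .045 25
```

```text
time: 3.92
ee_pos: [0.5423, -0.2755, 0.0354]
tcp_rot: [179.2, 29.9, 69.2]
wrist_force: [0.6, 0.1, 0.2]
opening: 0.0854
t 3.9167 tcp [ 0.5423 -0.2755  0.0354] q [-13.5  15.5  -3.8  73.9 -29.7  98. ] F [0.6 0.1 0.2] op 0.0854
turn [ 0.0094 -0.0022 -0.0079] rows 0.09977912488696228 | shift [ 0.4096 -0.4064  1.1571] rows 0.31006438932126745 | shift now-axes [ 0.4038 -0.4205  1.1541]
```

```bash
python3 -m pendant '[[[0.4,-0.4,0.3,0.009,0,-0.008,100],[0.05,-0.05,0.8,0,0,0,100],[0,0,0,0,0,0,100]]]'
python3 plan.py -30 .542 -.2645 .045 25
```

```text
time: 4.17
ee_pos: [0.5383, -0.2753, 0.0257]
tcp_rot: [179.8, 29.8, 69.6]
wrist_force: [0.2, -0.3, -0.5]
opening: 0.0856
t 4.1667 tcp [ 0.5383 -0.2753  0.0257] q [-13.6  15.8  -4.6  73.2 -29.6  97.7] F [ 0.2 -0.3 -0.5] op 0.0856
turn [ 0.0022 -0.0027 -0.0014] rows 0.030325187368622292 | shift [ 0.0216 -0.029   0.2541] rows 0.06155380632233097 | shift now-axes [ 0.0209 -0.0296  0.2541]
```

```bash
python3 -m pendant '[[[0,0,0.25,0,0,0,100],[0,0,0,0,0,0,100]]]'
python3 -m pendant '[[[0,0,0,0,0,0,40],[0,0,0,0,0,0,40],[0,0,0,0,0,0,40],[0,0,0,0,0,0,40],[0,0,0,0,0,0,40]]]' 70
python3 plan.py -30 .542 -.2645 .045 25
```

```text
time: 4.33
ee_pos: [0.5382, -0.2762, 0.0237]
tcp_rot: [179.8, 29.8, 69.6]
wrist_force: [0.5, 1.0, -0.2]
opening: 0.0854
time: 4.75
ee_pos: [0.5387, -0.2759, 0.0247]
tcp_rot: [179.7, 29.8, 69.6]
wrist_force: [0.2, -1.9, -1.0]
opening: 0.0636
t 4.75 tcp [ 0.5387 -0.2759  0.0247] q [-13.6  15.8  -4.7  73.  -29.7  97.6] F [ 0.2 -1.9 -1. ] op 0.0636
turn [ 0.0038 -0.0027 -0.0012] rows 0.03839688369625851 | shift [ 0.009  -0.0891  0.1503] rows 0.04194980169256069 | shift now-axes [ 0.0085 -0.0897  0.1499]
```

```bash
python3 -m pendant '[[[0,0,0,0,0,0,40],[0,0,0,0,0,0,40],[0,0,0,0,0,0,40]]]'
python3 - <<'E'
from h import *
cs=[]
for c,(x,y) in(('scene',(165,170)),('top',(350,195))):
    im=bot.camera(c)[:,:,::-1];cs.append(cv2.resize(im[y-30:y+30,x-30:x+30],(390,390),interpolation=cv2.INTER_CUBIC))
cv2.imwrite('pics/g2.png',np.hstack(cs))
E
```

```text
time: 5.0
ee_pos: [0.5387, -0.2759, 0.0247]
tcp_rot: [179.7, 29.9, 69.6]
wrist_force: [-1.0, -0.8, -0.8]
opening: 0.0641
```

View pics/g2.png

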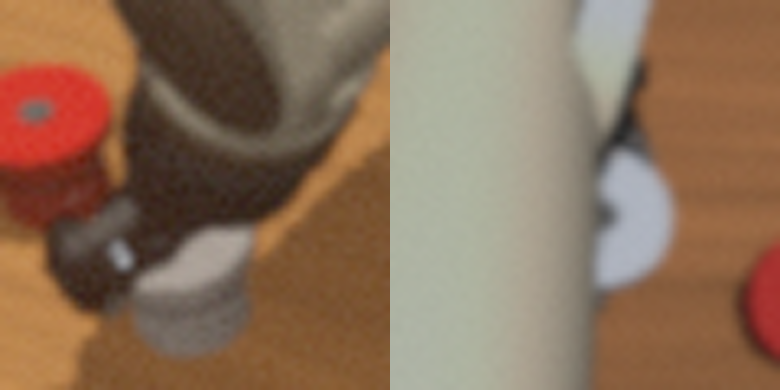

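The pads are stable on the flange at 64 mm. The scene crop shows the finger seated against the flange edge. Lifting.

```bash
python3 -m pendant '[[[-0.25,0,-0.43,0,0,0,40],[-0.5,0,-0.87,0,0,0,40],[-1,0,-1.73,0,0,0,40],[-1.5,0,-2.6,0,0,0,40],[-1.5,0,-2.6,0,0,0,40]]]'
python3 -m pendant '[[[-1.5,0,-2.6,0,0,0,40],[-1.5,0,-2.6,0,0,0,40],[0,0,0,0,0,0,40]]]'
python3 plan.py -30 .542 -.2645 .225 25
```

```text
time: 5.52
ee_pos: [0.534, -0.2744, 0.1156]
tcp_rot: [-179.2, 29.8, 70.1]
wrist_force: [1.2, -0.7, -3.6]
opening: 0.0637
time: 5.77
ee_pos: [0.535, -0.2749, 0.1862]
tcp_rot: [-179.7, 29.7, 69.9]
wrist_force: [1.0, -0.6, -1.8]
opening: 0.0638
t 5.7667 tcp [ 0.535  -0.2749  0.1862] q [-13.7  12.7   9.6  90.9 -29.5  97.5] F [ 1.  -0.6 -1.8] op 0.0638
turn [-0.0039 -0.0044  0.0031] rows 0.053296360766493626 | shift [-0.8826  0.2915 -1.4661] rows 0.416291044619669 | shift now-axes [-0.877   0.2831 -1.4711]
```

```bash
python3 -m pendant '[[[0,0,0,0,0.12,0,40],[0,0,0,0,0.12,0,40],[0,0,0,0,0.12,0,40],[0,0,0,0,0.12,0,40],[0,0,0,0,0.12,0,40]]]'
python3 -m pendant '[[[0,0,0,0,0.12,0,40],[0,0,0,0,0.12,0,40],[0,0,0,0,0.12,0,40],[0,0,0,0,0.12,0,40],[0,0,0,0,0.12,0,40]]]'
python3 plan.py 60 .5493 -.0369 .13 23.5
```

```text
time: 6.18
ee_pos: [0.5384, -0.2698, 0.1915]
tcp_rot: [179.8, -5.7, 70.4]
wrist_force: [-0.3, -0.1, -4.2]
opening: 0.0638
time: 6.6
ee_pos: [0.5389, -0.2723, 0.1998]
tcp_rot: [178.4, -41.4, 71.2]
wrist_force: [0.3, 0.9, -3.5]
opening: 0.0638
t 6.6 tcp [ 0.5389 -0.2723  0.1998] q [-43.6  24.7  21.7 105.6  37.7  59.5] F [ 0.3  0.9 -3.5] op 0.0638
turn [0.0071 0.3246 0.0206] rows 2.603719854837825 | shift [ 5.1736 -7.1917 25.2713] rows 6.421865290107053 | shift now-axes [13.1019 -7.1709 22.2271]
```

```bash
python3 -m pendant '[[[0,0,0,0.003,0.11,0.007,40],[0,0,0,0.003,0.11,0.007,40],[0,0,0,0,0.1,0.007,40],[0,0,0,0,0,0,40]]]'
python3 plan.py 60 .5493 -.0369 .13 23.5
```

```text
time: 6.93
ee_pos: [0.5373, -0.2772, 0.1964]
tcp_rot: [-179.7, -60.8, 68.9]
wrist_force: [-0.2, -0.1, -5.8]
opening: 0.0633
t 6.9333 tcp [ 0.5373 -0.2772  0.1964] q [-48.6  37.3  28.  120.7  50.5  42.8] F [-0.2 -0.1 -5.8] op 0.0633
turn [ 0.0063 -0.0148 -0.0069] rows 0.14023140730779476 | shift [ 5.7264 -7.2097 25.5454] rows 6.511740975544628 | shift now-axes [ 5.2967 -7.4079 25.5813]
```

```bash
python3 -m pendant '[[[0.75,-1.03,3.6,0,0,0,40],[0.75,-1.03,3.6,0,0,0,40],[0.75,-1.03,3.6,0,0,0,40],[0.75,-1.03,3.6,0,0,0,40],[0,0,0,0,0,0,40]]]'
python3 plan.py 60 .5493 -.0369 .13 23.5
```

```text
time: 7.35
ee_pos: [0.5476, -0.1301, 0.1434]
tcp_rot: [-179.0, -59.9, 68.2]
wrist_force: [-0.4, -0.0, -3.9]
opening: 0.0634
t 7.35 tcp [ 0.5476 -0.1301  0.1434] q [-38.1  20.9   1.5  97.9  55.7  58.6] F [-0.4 -0.  -3.9] op 0.0634
turn [ 0.0061  0.0015 -0.0135] rows 0.11890815297090342 | shift [ 3.2383 -3.0724 10.6426] rows 2.7675950651021584 | shift now-axes [ 3.2125 -3.1808 10.6186]
```

```bash
python3 -m pendant '[[[1.1,-1.05,3.5,0,0,-0.005,40],[1.1,-1.05,3.5,0,0,-0.005,40],[1.0,-1.0,3.4,0.003,0,-0.003,40],[0,0,0,0,0,0,40]]]'
python3 plan.py 60 .5493 -.0369 .13 23.5
```

```text
time: 7.68
ee_pos: [0.5553, -0.0166, 0.1185]
tcp_rot: [179.3, -59.0, 70.3]
wrist_force: [-0.5, 0.5, -2.9]
opening: 0.0636
t 7.6833 tcp [ 0.5553 -0.0166  0.1185] q [-27.6   9.2 -13.7  78.7  58.3  76. ] F [-0.5  0.5 -2.9] op 0.0636
turn [0.0033 0.0169 0.0055] rows 0.14466619015562618 | shift [-0.0579  0.1426 -0.052 ] rows 0.038960113882350815 | shift now-axes [-0.0595  0.1424 -0.0506]
```

```bash
python3 -m pendant '[[[-0.06,0.14,-0.05,0.003,0.017,0.005,40],[-1.3,0,0.75,0,0,0,40],[-1.3,0,0.75,0,0,0,40],[0,0,0,0,0,0,40]]]'
python3 plan.py 60 .5493 -.0369 .10 23.5
cat > shot.py <<'E'
import sys
from h import *
n,sx,sy,tx,ty,r=sys.argv[1],*map(int,sys.argv[2:])
cs=[]
for c,x,y in(('scene',sx,sy),('top',tx,ty)):
    im=bot.camera(c)[:,:,::-1];cv2.imwrite(f'pics/{n}_{c}.png',im);cs.append(cv2.resize(im[y-r:y+r,x-r:x+r],(390,390),interpolation=cv2.INTER_CUBIC))
cv2.imwrite(f'pics/{n}.png',np.hstack(cs))
E
python3 shot.py v1 235 205 267 195 32
```

```text
time: 8.02
ee_pos: [0.5571, -0.0159, 0.0918]
tcp_rot: [178.7, -59.5, 71.1]
wrist_force: [-0.3, 0.0, -4.4]
opening: 0.0635
t 8.0167 tcp [ 0.5571 -0.0159  0.0918] q [-27.5  11.  -15.   76.   58.7  75.3] F [-0.3  0.  -4.4] op 0.0635
turn [0.0007 0.0088 0.0127] rows 0.12411127721409268 | shift [-0.4159 -0.0062 -0.0032] rows 0.09975961381300893 | shift now-axes [-0.4158 -0.0115  0.0004]
```

View pics/v1.png

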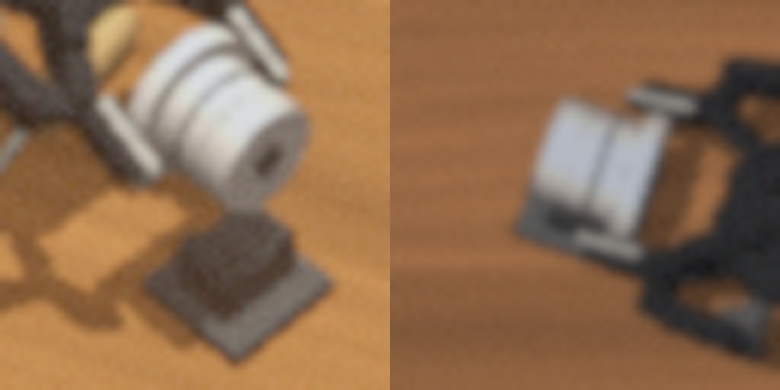

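The crops show the hub held at the flange by both pads, axis roughly horizontal, body end pointing along the vee at about (262,160) in the left crop and directly over the V-block. I'll fit its pose numerically.

```bash
cat >> h.py <<'E'
def hubpts(f,a):
    """two discs-hulls of a hub: f = flange mid, a = hub z (unit)"""
    f=np.asarray(f,float);a=np.asarray(a,float)/np.linalg.norm(a)
    e=np.cross(a,[0.3,0.5,.8]);e/=np.linalg.norm(e);g=np.cross(a,e)
    c=lambda r,s:f+s*a+r*(np.cos(th)[:,None]*e+np.sin(th)[:,None]*g)
    return [np.vstack([c(.033,-.005),c(.033,.005)]),np.vstack([c(.025,.005),c(.025,.045)])]
def fith(n,p0,step):
    """p=[x,y,z,yaw,elev] joint in both cameras, coarse repeated 1D refinement of the sum of costs"""
    ims={c:cv2.imread(f'pics/{n}_{c}.png') for c in('scene','top')};K={}
    for c in ims:
        uv=np.vstack([P(c,s) for s in mh(p0)]);a=np.floor(uv.min(0)).astype(int)-6;b=np.ceil(uv.max(0)).astype(int)+6;K[c]=(a,b)
    def cost(p):
        t=0
        for c,(a,b) in K.items():
            I=ims[c][a[1]:b[1],a[0]:b[0],0].astype(float);M=np.zeros((I.shape[0]*8,I.shape[1]*8),np.uint8)
            for s in mh(p):cv2.fillConvexPoly(M,cv2.convexHull(np.round(((P(c,s)-a+.5)*8-.5)*16).astype(np.int32)),255,cv2.LINE_AA,4)
            m=cv2.resize(M/255.,I.shape[::-1],interpolation=cv2.INTER_AREA);A=np.c_[m.ravel(),1-m.ravel()];x,*_=np.linalg.lstsq(A,I.ravel(),rcond=None);t+=np.mean((A@x-I.ravel())**2)
        return t
    p0=np.array(p0,float);sx=np.vstack([p0]+[p0+np.eye(5)[i]*step[i] for i in range(5)])
    r=minimize(cost,p0,method='Nelder-Mead',options=dict(initial_simplex=sx,xatol=1e-5,fatol=1e-2,maxiter=400));return r.x,cost(p0),r.fun
def mh(p):
    return hubpts(p[:3],[np.cos(p[4])*np.cos(p[3]),np.cos(p[4])*np.sin(p[3]),np.sin(p[4])])
E
cat > fh.py <<'E'
import sys
from h import *
np.set_printoptions(precision=4,suppress=True)
p=[float(v) for v in sys.argv[2:]]
for s in(1,-1):print(*fith(sys.argv[1],p,np.array([.005,.005,.005,.06,.06])*s))
E
python3 fh.py v1 .5493 -.0369 .1036 1.2165 0
```

```text
[ 0.5508 -0.0352  0.1078  1.2234 -0.011 ] 1431.3877034872548 1326.425938829789
[ 0.5507 -0.0353  0.1082  1.2242 -0.0135] 1431.3877034872548 1326.1926910687919
```

```bash
python3 -m pendant '[[[-0.1,0,-0.17,0,0.009,0.012,40],[-1.0,0,0.58,0,0,0,40],[-1.0,0,0.58,0,0,0,40],[-0.8,0,0.46,0,0,0,40],[0,0,0,0,0,0,40]]]'
python3 plan.py 60 .5486 -.0388 .060 23.5
```

```text
time: 8.53
ee_pos: [0.5592, -0.0209, 0.0619]
tcp_rot: [179.2, -60.0, 70.1]
wrist_force: [0.1, 1.1, -3.5]
opening: 0.0639
t 8.5333 tcp [ 0.5592 -0.0209  0.0619] q [-28.1  13.3 -16.2  73.   59.2  75.1] F [ 0.1  1.1 -3.5] op 0.0639
turn [ 0.0067 -0.0004  0.0039] rows 0.06220886327827134 | shift [-1.1838 -0.3766  0.6719] rows 0.3386953290479619 | shift now-axes [-1.1826 -0.3857  0.6689]
```

```bash
python3 -m pendant '[[[-0.2,-0.37,0.1,0.006,0,0.004,40],[-0.3,-0.05,0.17,0,0,0,40],[0,0,0,0,0,0,40]]]'
python3 plan.py 60 .5486 -.0388 .060 23.5
python3 -m pendant '[[[-0.2,0,0.12,0,0,0,40],[0,0,0,0,0,0,40]]]'
python3 plan.py 60 .5486 -.0388 .060 23.5
```

```text
time: 8.78
ee_pos: [0.5544, -0.0194, 0.0544]
tcp_rot: [-179.7, -60.0, 69.4]
wrist_force: [-0.4, 0.5, -3.7]
opening: 0.0635
t 8.7833 tcp [ 0.5544 -0.0194  0.0544] q [-28.2  13.7 -16.7  73.1  59.1  74.6] F [-0.4  0.5 -3.7] op 0.0635
turn [-0.0008 -0.0006 -0.0027] rows 0.02297401241551839 | shift [-0.5261  0.1325  0.3192] rows 0.15094223766846634 | shift now-axes [-0.5259  0.1341  0.3188]
time: 8.95
ee_pos: [0.5544, -0.0193, 0.0519]
tcp_rot: [-179.7, -60.0, 69.4]
wrist_force: [0.6, -0.0, -4.1]
opening: 0.0636
t 8.95 tcp [ 0.5544 -0.0193  0.0519] q [-28.2  13.9 -16.8  72.8  59.1  74.6] F [ 0.6 -0.  -4.1] op 0.0636
turn [-0.001  -0.0007 -0.0027] rows 0.023474324251860166 | shift [-0.3181  0.1385  0.1871] rows 0.09453767832473943 | shift now-axes [-0.3179  0.1396  0.1868]
```

```bash
python3 -m pendant '[[[-0.17,0.13,0.1,0,0,0,40],[0,0,0,0,0,0,40]]]'
python3 -m pendant '[[[-0.13,0,0.08,0,0,0,40],[0,0,0,0,0,0,40]]]'
python3 -m pendant '[[[-0.13,0,0.08,0,0,0,40],[0,0,0,0,0,0,40]]]'
python3 plan.py 60 .5486 -.0388 .060 23.5
```

```text
time: 9.12
ee_pos: [0.5559, -0.0197, 0.0502]
tcp_rot: [-179.8, -60.0, 69.5]
wrist_force: [-0.8, -0.1, -3.3]
opening: 0.0637
time: 9.28
ee_pos: [0.5562, -0.0198, 0.0489]
tcp_rot: [-179.9, -60.0, 69.6]
wrist_force: [-0.4, 0.3, -3.0]
opening: 0.0635
time: 9.45
ee_pos: [0.5564, -0.0198, 0.0485]
tcp_rot: [-179.9, -60.1, 69.6]
wrist_force: [-0.6, 1.6, -3.4]
opening: 0.0636
t 9.45 tcp [ 0.5564 -0.0198  0.0485] q [-28.1  14.2 -16.8  72.3  59.2  74.7] F [-0.6  1.6 -3.4] op 0.0636
turn [ 0.0005 -0.0023 -0.0012] rows 0.02115927474796278 | shift [-0.033  -0.0717 -0.0058] rows 0.018979414898117362 | shift now-axes [-0.0331 -0.0717 -0.0059]
```

```bash
for i in 1; do python3 -m pendant '[[[-0.13,0,0.08,0,0,0,40],[0,0,0,0,0,0,40]]]'; done
python3 -m pendant '[[[-0.13,0,0.08,0,0,0,40],[0,0,0,0,0,0,40]]]'
python3 -m pendant '[[[-0.13,0,0.08,0,0,0,40],[0,0,0,0,0,0,40]]]'
```

```text
time: 9.62
ee_pos: [0.5565, -0.0197, 0.0486]
tcp_rot: [-179.9, -60.3, 69.5]
wrist_force: [-0.3, 0.7, -2.6]
opening: 0.0635
time: 9.78
ee_pos: [0.5566, -0.0198, 0.0486]
tcp_rot: [-179.9, -60.4, 69.5]
wrist_force: [-0.9, 1.1, -2.7]
opening: 0.0635
time: 9.95
ee_pos: [0.5566, -0.0197, 0.0486]
tcp_rot: [-179.9, -60.5, 69.4]
wrist_force: [-0.9, 0.9, -1.9]
opening: 0.0635
```

Contact: the height holds at 0.0486, which puts the axis at 0.0603 against an expected 0.060. Releasing and backing off.

```bash
python3 -m pendant '[[[0,0,0,0,0,0,100],[0,0,0,0,0,0,100],[0,0,0,0,0,0,100],[0,0,0,0,0,0,100],[0,0,0,0,0,0,100]]]'
python3 -m pendant '[[[0,0,-1,0,0,0,100],[0,0,-2,0,0,0,100],[0,0,-3,0,0,0,100],[0,0,-3,0,0,0,100],[0,0,-3,0,0,0,100]]]'
python3 plan.py 0 .553 -.024 .21 0 
python3 shot.py v2 235 205 267 195 32
```

```text
time: 10.37
ee_pos: [0.5578, -0.02, 0.0493]
tcp_rot: [179.7, -60.5, 69.7]
wrist_force: [0.0, 0.1, 0.2]
opening: 0.0856
time: 10.78
ee_pos: [0.5189, -0.1153, 0.1082]
tcp_rot: [-180.0, -60.6, 69.9]
wrist_force: [0.6, -0.5, -1.8]
opening: 0.0853
t 10.7833 tcp [ 0.5189 -0.1153  0.1082] q [-38.8  19.6  -4.9  95.2  55.6  55.3] F [ 0.6 -0.5 -1.8] op 0.0853
turn [-0.0022 -1.0583  0.0036] rows 8.469078538707912 | shift [  9.7479   0.0325 -10.1798] rows 3.379938732694701 | shift now-axes [13.6516  0.0716  3.5041]
```

View pics/v2.png

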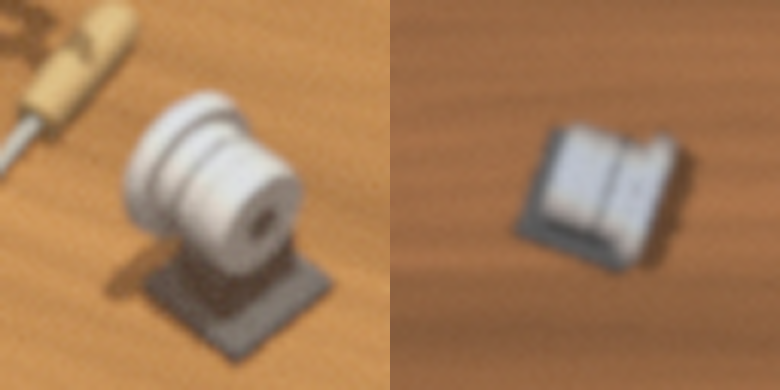

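```bash
python3 fh.py v2 .5490 -.0375 .060 1.2165 0
```

```text
[ 0.548  -0.0403  0.0647  1.2182 -0.0159] 1284.5494287828278 953.9853030138797
[ 0.5481 -0.0401  0.065   1.2104 -0.0248] 1284.5494287828278 953.1589661741019
```

The crops show the hub lying in the vee, flange hanging free at the −y end, and nothing else disturbed. Now I raise, swing the lean to −55° and come in from the other side for the body grip.

```bash
python3 -m pendant '[[[2.8,0,-1.8,0,0,0,100],[2.8,0,-1.8,0,-0.05,0,100],[2.8,0,-1.8,0,-0.05,0,100],[2.5,0,-1.8,0,-0.05,0,100],[0,0,0,0,-0.12,0,100]]]' 80
python3 -m pendant '[[[0,0,0,0,-0.12,0,100],[0,0,0,0,-0.12,0,100],[0,0,0,0,-0.12,0,100],[0,0,0,0,-0.12,0,100],[0,0,0,0,-0.12,0,100]]]'
python3 -m pendant '[[[0,0,0,0,-0.12,0,100],[0,0,0,0,-0.12,0,100],[0,0,0,0,-0.12,0,100],[0,0,0,0,-0.12,0,100],[0,0,0,0,-0.12,0,100]]]'
python3 plan.py -55 .5598 -.0101 .060 -80
```

```text
time: 11.3
ee_pos: [0.5171, -0.1235, 0.2363]
tcp_rot: [-179.0, -45.1, 68.5]
wrist_force: [0.6, 0.3, -1.5]
opening: 0.0854
time: 11.72
ee_pos: [0.5208, -0.1255, 0.2425]
tcp_rot: [179.5, -9.3, 68.7]
wrist_force: [0.3, -1.3, -0.7]
opening: 0.0854
time: 12.13
ee_pos: [0.5248, -0.1225, 0.2491]
tcp_rot: [177.9, 26.4, 67.7]
wrist_force: [-0.0, -0.6, -0.7]
opening: 0.0853
t 12.1333 tcp [ 0.5248 -0.1225  0.2491] q [ -0.1   9.5  13.5 102.5 -25.2 113.6] F [-0.  -0.6 -0.7] op 0.0853
turn [ 0.0134 -0.4983 -0.0362] rows 3.9990903577816113 | shift [22.2323 -0.6211 -6.7883] rows 5.576456331167882 | shift now-axes [22.7406 -1.4381  4.6407]
```

```bash
python3 -m pendant '[[[0,0,0,0.003,-0.12,-0.009,100],[0,0,0,0.003,-0.12,-0.009,100],[0,0,0,0.003,-0.12,-0.009,100],[0,0,0,0.003,-0.12,-0.009,100],[0,0,0,0,0,0,100]]]'
python3 plan.py -55 .5598 -.0101 .060 -200
```

```text
time: 12.55
ee_pos: [0.5293, -0.1152, 0.2462]
tcp_rot: [178.8, 55.4, 69.5]
wrist_force: [0.2, 0.3, -1.9]
opening: 0.0856
t 12.55 tcp [ 0.5293 -0.1152  0.2462] q [ 10.   25.2  19.6 119.6 -46.  135.2] F [ 0.2  0.3 -1.9] op 0.0856
turn [ 0.0175  0.0077 -0.0017] rows 0.15406615506431007 | shift [ 21.5108  -0.7857 -18.26  ] rows 6.7690497694257905 | shift now-axes [ 21.3678  -0.5005 -18.437 ]
```

```bash
python3 -m pendant '[[[3.5,-0.1,-1.5,0.005,0,0,100],[3.5,-0.1,-1.5,0.005,0,0,100],[3.5,-0.1,-1.5,0.005,0,0,100],[3.5,-0.1,-1.5,0,0,0,100],[0,0,0,0,0,0,100]]]'
python3 plan.py -55 .5598 -.0101 .060 -110
```

```text
time: 12.97
ee_pos: [0.5712, 0.013, 0.1603]
tcp_rot: [179.5, 54.3, 69.0]
wrist_force: [0.2, 0.1, -0.9]
opening: 0.0854
t 12.9667 tcp [0.5712 0.013  0.1603] q [ 19.5  39.9  30.6 122.4 -38.6 145.4] F [ 0.2  0.1 -0.9] op 0.0854
turn [-0.0008 -0.0114 -0.0072] rows 0.10807763811847539 | shift [ 6.7468 -0.2648 -3.1468] rows 1.7864080874943447 | shift now-axes [ 6.7802 -0.3158 -3.0695]
```

```bash
python3 -m pendant '[[[3.4,-0.15,-1.6,0,-0.01,-0.007,100],[3.3,-0.15,-1.5,0,0,0,100],[0,0,0,0,0,0,100]]]'
python3 plan.py -55 .5598 -.0101 .060 -110
```

```text
time: 13.22
ee_pos: [0.5909, 0.0753, 0.1226]
tcp_rot: [-180.0, 54.2, 69.5]
wrist_force: [0.3, -0.0, -1.3]
opening: 0.0855
t 13.2167 tcp [0.5909 0.0753 0.1226] q [ 23.5  48.5  39.5 125.  -35.7 148.8] F [ 0.3 -0.  -1.3] op 0.0855
turn [-0.0032 -0.0139 -0.0018] rows 0.11520571819325909 | shift [-0.0839  0.0438  0.0314] rows 0.023901821891715122 | shift now-axes [-0.0842  0.044   0.0301]
```

```bash
python3 -m pendant '[[[-0.08,0.04,2,0,-0.007,0,100],[0,0,2,0,-0.007,0,100],[0,0,1.5,0,0,0,100],[0,0,0,0,0,0,100]]]'
python3 plan.py -55 .5598 -.0101 .060 22
```

```text
time: 13.55
ee_pos: [0.5766, 0.035, 0.0885]
tcp_rot: [179.8, 54.0, 69.4]
wrist_force: [-0.1, 0.9, 1.2]
opening: 0.0857
t 13.55 tcp [0.5766 0.035  0.0885] q [ 20.9  43.7  28.5 117.1 -37.4 146.4] F [-0.1  0.9  1.2] op 0.0857
turn [-0.0013 -0.017  -0.003 ] rows 0.138600747182721 | shift [-0.4242 -0.0111  7.782 ] rows 1.8689582804301546 | shift now-axes [-0.5565  0.0008  7.7737]
```

```bash
python3 -m pendant '[[[-0.4,0,2,0,-0.01,0,100],[0,0,2,0,-0.007,0,100],[0,0,1.5,0,0,0,100],[0,0,0,0,0,0,100]]]'
python3 plan.py -55 .5598 -.0101 .060 22
```

```text
time: 13.88
ee_pos: [0.5614, -0.0094, 0.0633]
tcp_rot: [179.1, 54.1, 68.7]
wrist_force: [-0.6, 0.4, -0.1]
opening: 0.0858
t 13.8833 tcp [ 0.5614 -0.0094  0.0633] q [ 17.9  39.6  19.6 110.5 -39.5 143.9] F [-0.6  0.4 -0.1] op 0.0858
turn [ 0.0001 -0.0158 -0.0107] rows 0.1526356992926615 | shift [ 0.1988 -0.1295  2.4914] rows 0.6001731672447447 | shift now-axes [ 0.158  -0.1316  2.4943]
```

```bash
python3 -m pendant '[[[0.15,-0.13,1.2,0,-0.01,-0.01,100],[0.05,-0.05,1.2,0,0,0,100],[0,0,0,0,0,0,100]]]'
python3 plan.py -55 .5598 -.0101 .060 22
python3 shot.py v3 235 205 267 195 32
```

```text
time: 14.13
ee_pos: [0.5553, -0.0247, 0.0516]
tcp_rot: [179.4, 54.1, 69.1]
wrist_force: [-0.5, 0.4, 0.7]
opening: 0.0856
t 14.1333 tcp [ 0.5553 -0.0247  0.0516] q [ 16.8  38.4  16.5 107.9 -40.3 142.6] F [-0.5  0.4  0.7] op 0.0856
turn [ 0.0017 -0.0155 -0.0062] rows 0.13409800896335614 | shift [ 0.189  -0.0827  0.4679] rows 0.12261818866560177 | shift now-axes [ 0.1812 -0.0847  0.4706]
```

View pics/v3.png

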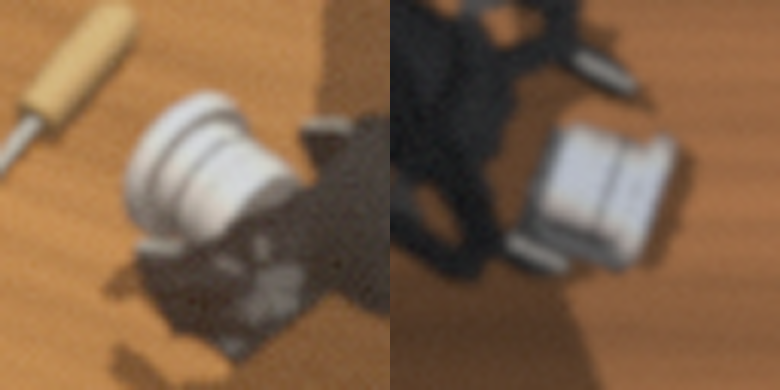

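The crops show the fingers straddling the body, with about 14 mm between tips and flange and the hub unmoved. I'll advance a little and close.

```bash
python3 -m pendant '[[[0.15,-0.08,0.15,0,-0.01,-0.006,100],[0,0,0,0,0,0,100]]]'
python3 -m pendant '[[[0,0,0,0,0,0,25],[0,0,0,0,0,0,25],[0,0,0,0,0,0,25],[0,0,0,0,0,0,25],[0,0,0,0,0,0,25]]]' 80
python3 -m pendant '[[[0,0,0,0,0,0,25],[0,0,0,0,0,0,25],[0,0,0,0,0,0,25]]]'
python3 plan.py -55 .5598 -.0101 .060 22
```

```text
time: 14.4
ee_pos: [0.5562, -0.0223, 0.0521]
tcp_rot: [179.6, 54.6, 69.5]
wrist_force: [0.4, -0.2, -0.8]
opening: 0.0853
time: 14.82
ee_pos: [0.5558, -0.0195, 0.0534]
tcp_rot: [179.9, 54.5, 69.8]
wrist_force: [-0.8, -1.2, -2.8]
opening: 0.0479
time: 15.07
ee_pos: [0.5558, -0.0193, 0.0532]
tcp_rot: [179.9, 54.5, 69.8]
wrist_force: [-1.9, 0.0, 0.6]
opening: 0.0479
t 15.0667 tcp [ 0.5558 -0.0193  0.0532] q [ 17.4  38.9  17.2 108.7 -40.3 142.9] F [-1.9  0.   0.6] op 0.0479
turn [ 0.0036 -0.0089  0.0014] rows 0.07767303805151113 | shift [0.0188 0.0592 0.9894] rows 0.23773569129781857 | shift now-axes [0.0099 0.0556 0.9897]
```

```bash
python3 -m pendant '[[[-0.4,0,-0.29,0,0,0,25],[-0.8,0,-0.58,0,0,0,25],[-1.6,0,-1.16,0,0,0,25],[-2.4,0,-1.74,0,0,0,25],[-2.4,0,-1.74,0,0,0,25]]]'
python3 -m pendant '[[[-2.4,0,-1.74,0,0,0,25],[-2.4,0,-1.74,0,0,0,25],[0,0,0,0,0,0,25]]]'
python3 plan.py -55 .5598 -.0101 .21 12
```

```text
time: 15.48
ee_pos: [0.554, -0.019, 0.1445]
tcp_rot: [-179.3, 54.7, 70.4]
wrist_force: [0.3, 0.8, -3.4]
opening: 0.0476
time: 15.73
ee_pos: [0.5547, -0.0187, 0.2137]
tcp_rot: [-179.8, 54.5, 70.0]
wrist_force: [-0.4, -0.9, -2.1]
opening: 0.048
t 15.7333 tcp [ 0.5547 -0.0187  0.2137] q [ 17.4  34.8  29.  124.8 -40.1 142.9] F [-0.4 -0.9 -2.1] op 0.048
turn [ 0.0003 -0.0083  0.0029] rows 0.07061516279035814 | shift [0.8702 0.1784 0.6069] rows 0.2579886152965712 | shift now-axes [0.8645 0.1808 0.6142]
```

```bash
python3 -m pendant '[[[0,0,0,0,0.12,0,25],[0,0,0,0,0.12,0,25],[0,0,0,0,0.12,0,25],[0,0,0,0,0.12,0,25],[0,0,0,0,0.12,0,25]]]'
python3 -m pendant '[[[0,0,0,0,0.12,0,25],[0,0,0,0,0.12,0,25],[0,0,0,0,0.12,0,25],[0,0,0,0,0.12,0,25],[0,0,0,0,0.12,0,25]]]'
python3 -m pendant '[[[0,0,0,0,0.12,0,25],[0,0,0,0,0.12,0,25],[0,0,0,0,0.12,0,25],[0,0,0,0,0,0,25]]]'
python3 plan.py 35.5 .493 .301 .15 12
```

```text
time: 16.15
ee_pos: [0.5576, -0.0138, 0.2071]
tcp_rot: [-179.4, 19.4, 70.6]
wrist_force: [-0.7, -0.5, -3.4]
opening: 0.0474
time: 16.57
ee_pos: [0.5579, -0.0134, 0.2144]
tcp_rot: [179.7, -16.4, 70.8]
wrist_force: [-0.3, 0.1, -4.3]
opening: 0.0481
time: 16.9
ee_pos: [0.5555, -0.0167, 0.2167]
tcp_rot: [179.2, -38.1, 70.8]
wrist_force: [-0.2, -1.4, -4.8]
opening: 0.0477
t 16.9 tcp [ 0.5555 -0.0167  0.2167] q [-20.2   0.8  -2.6  86.4  38.1  89.3] F [-0.2 -1.4 -4.8] op 0.0477
turn [ 0.0017 -0.0452  0.0157] rows 0.38295183153365975 | shift [ 18.6193 -16.8865  22.669 ] rows 8.117126084216844 | shift now-axes [ 17.8405 -16.6385  23.4647]
```

```bash
python3 -m pendant '[[[2.1,-1.9,2.5,0,-0.02,0.005,25],[2.1,-1.9,2.5,0,-0.02,0.005,25],[2.1,-1.9,2.5,0,0,0.005,25],[2.1,-1.9,2.5,0,0,0,25],[2.1,-1.9,2.5,0,0,0,25]]]'
python3 -m pendant '[[[2.1,-1.9,2.5,0,0,0,25],[2.1,-1.9,2.5,0,0,0,25],[1.5,-1.4,1.8,0,0,0,25],[0,0,0,0,0,0,25]]]'
python3 plan.py 35.5 .493 .301 .15 12
```

```text
time: 17.32
ee_pos: [0.5226, 0.1604, 0.1738]
tcp_rot: [179.9, -34.7, 68.5]
wrist_force: [0.4, 0.2, -3.6]
opening: 0.0477
time: 17.65
ee_pos: [0.5004, 0.2681, 0.1482]
tcp_rot: [179.6, -34.1, 68.7]
wrist_force: [-0.3, 0.6, -3.9]
opening: 0.0476
t 17.65 tcp [0.5004 0.2681 0.1482] q [ 15.2 -16.1 -25.1  58.7  26.5 132. ] F [-0.3  0.6 -3.9] op 0.0476
turn [ 0.0172  0.0248 -0.0146] rows 0.26847105447134534 | shift [ 2.4071 -1.8386  2.7008] rows 0.9731886994509519 | shift now-axes [ 2.4455 -1.9197  2.6083]
```

```bash
python3 -m pendant '[[[1.2,-0.9,1.3,0.017,0.025,-0.014,25],[1.2,-0.9,1.4,0,0,0,25],[0,0,0,0,0,0,25]]]'
python3 plan.py 35.5 .493 .301 .15 12
python3 shot.py n1 355 215 170 215 38
python3 fh.py n1 .493 .301 .119 0 1.57
```

```text
time: 17.9
ee_pos: [0.494, 0.3104, 0.1397]
tcp_rot: [179.8, -35.1, 69.9]
wrist_force: [-0.8, -0.9, -4.0]
opening: 0.048
t 17.9 tcp [0.494  0.3104 0.1397] q [ 19.8 -15.5 -26.2  54.9  26.  135.7] F [-0.8 -0.9 -4. ] op 0.048
turn [0.0025 0.0066 0.0026] rows 0.060346339469318534 | shift [-0.1429  0.2338 -0.1701] rows 0.07733601244057535 | shift now-axes [-0.1446  0.2338 -0.1686]
[0.4997 0.3064 0.1237 0.1673 1.887 ] 4326.545504234611 4137.008165161432
[0.4994 0.3062 0.1234 0.1637 1.8865] 4326.545504234611 4137.1062732578175
```

View pics/n1.png

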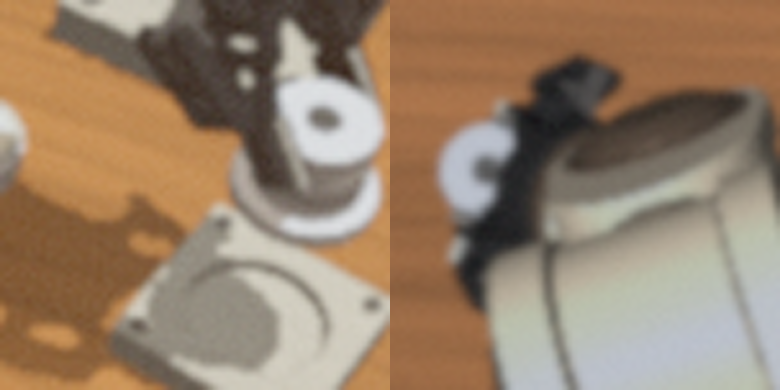

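The crops show the hub held flange down and upright above the nest, with the body end hole at about (327,118) in the left crop and (487,170) in the right. I'll compare this with kinematics.

```bash
python3 - <<'E'
from h import *
np.set_printoptions(precision=4,suppress=True)
s=np.array([(327.5)/5.13-.5+317,(118.5)/5.13-.5+177]);t=np.array([(487.5-390)/5.13-.5+132,170.5/5.13-.5+177])
print('hole tri',tri(s,t))
for cam,uv in(('scene',s),('top',t)):
    im=cv2.imread(f'pics/n1_{cam}.png');print(cam,'hole at z.164',atz(cam,uv,.164))
    print(fit(im,cam,lambda p:[disc(p,.025,.164)],[.4916,.3039],0,[.003,.003],pad=1))
    im0=cv2.imread(f'pics/{cam}0.png')
    # pocket rim: bright/dark edges - list the nest detector mark
im=cv2.imread('pics/n1_scene.png')
# flange lower disc in scene
print('flange',fit(im,'scene',lambda p:[disc(p,.033,.124),disc(p,.025,.164)],[.4916,.3039],0,[.003,.003],pad=1))
E
```

```text
hole tri (array([0.4912, 0.3031, 0.162 ]), [np.float64(0.0007412763793750671), np.float64(0.0007412763793749772)])
scene hole at z.164 [0.4928 0.3038 0.164 ]
(array([0.4927, 0.3046]), np.float64(34.35834628957671))
top hole at z.164 [0.4911 0.3018 0.164 ]
(array([0.4943, 0.3105]), np.float64(41.10122212746839))
flange (array([0.4941, 0.305 ]), np.float64(51.091935981360855))
```

Hole triangulation (0.4912, 0.3031, 0.162) agrees with kinematics (0.4916, 0.3039, 0.164). Descending to just above the rim.

```bash
python3 -m pendant '[[[-0.14,0.23,-0.17,0.002,0.006,0.002,25],[-1.3,0,1.85,0,0,0,25],[-1.3,0,1.85,0,0,0,25],[-1.0,0,1.4,0,0,0,25],[0,0,0,0,0,0,25]]]'
python3 plan.py 35.5 .493 .301 .0618 12
```

```text
time: 18.42
ee_pos: [0.4994, 0.3023, 0.0804]
tcp_rot: [179.5, -35.4, 69.7]
wrist_force: [-1.1, -0.1, -4.4]
opening: 0.0479
t 18.4167 tcp [0.4994 0.3023 0.0804] q [ 18.6 -13.9 -31.7  47.7  26.4 135. ] F [-1.1 -0.1 -4.4] op 0.0479
turn [ 0.0098  0.0011 -0.0006] rows 0.0790670207239083 | shift [-1.3596 -0.5593  2.5146] rows 0.6985087702705983 | shift now-axes [-1.3572 -0.5832  2.5104]
```

```bash
python3 -m pendant '[[[-0.4,-0.55,0.9,0.01,0,0,25],[-0.6,-0.1,0.9,0,0,0,25],[-0.3,-0.05,0.5,0,0,0,25],[0,0,0,0,0,0,25]]]'
python3 plan.py 35.5 .493 .301 .0618 12
```

```text
time: 18.75
ee_pos: [0.4955, 0.3058, 0.0547]
tcp_rot: [179.9, -35.5, 69.5]
wrist_force: [-0.6, -0.0, -4.2]
opening: 0.0476
t 18.75 tcp [0.4955 0.3058 0.0547] q [ 19.  -13.  -33.9  44.7  26.5 135.4] F [-0.6 -0.  -4.2] op 0.0476
turn [ 0.0029  0.0004 -0.0025] rows 0.030351792186978123 | shift [-0.0266 -0.0698  0.3043] rows 0.07513460857363213 | shift now-axes [-0.0267 -0.0706  0.3041]
```

```bash
python3 -m pendant '[[[0.15,-0.07,0.15,0.003,0,-0.002,25],[0,0,0,0,0,0,25]]]'
python3 plan.py 35.5 .493 .301 .0618 12
python3 shot.py n2 366 235 165 213 26
```

```text
time: 18.92
ee_pos: [0.496, 0.3082, 0.0549]
tcp_rot: [180.0, -35.5, 69.7]
wrist_force: [0.1, -0.2, -3.4]
opening: 0.0478
t 18.9167 tcp [0.496  0.3082 0.0549] q [ 19.2 -12.8 -33.7  44.7  26.6 135.4] F [ 0.1 -0.2 -3.4] op 0.0478
turn [ 0.0002  0.     -0.    ] rows 0.0014221853651574456 | shift [-0.2365 -0.0265  0.1851] rows 0.07230807015677138 | shift now-axes [-0.2365 -0.0265  0.1851]
```

View pics/n2.png

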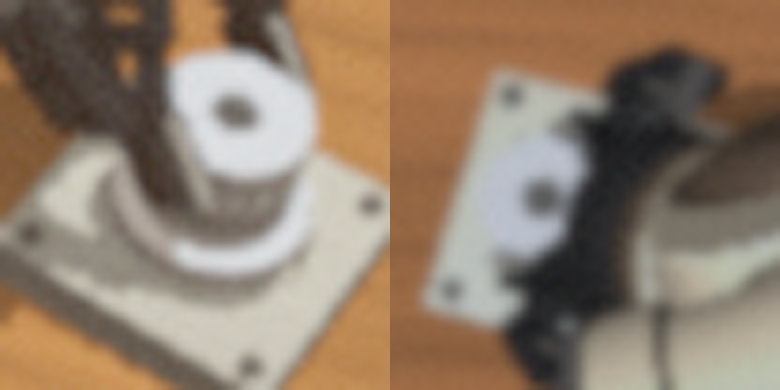

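```bash
python3 - <<'E'
from h import *
np.set_printoptions(precision=4,suppress=True)
s=np.array([236.5/7.5-.5+340,111.5/7.5-.5+209]);t=np.array([151.5/7.5-.5+139,198.5/7.5-.5+187])
print('hole tri',tri(s,t),atz('scene',s,.0794),atz('top',t,.0794))
im=cv2.imread('pics/n2_scene.png');print(fit(im,'scene',lambda p:[disc(p,.025,.0794)],[.4936,.3017],0,[.003,.003],pad=0))
E
```

```text
hole tri (array([0.4936, 0.3008, 0.0781]), [np.float64(0.0005662719362107565), np.float64(0.0005662719362108038)]) [0.495  0.3003 0.0794] [0.4933 0.3011 0.0794]
(array([0.4949, 0.3037]), np.float64(30.64494039580374))
```

```bash
python3 plan.py 35.5 .4926 .3018 .0598 12
python3 -m pendant '[[[-0.3,0.05,0.35,0,0,0,25],[0,0,0,0,0,0,25]]]'
python3 plan.py 35.5 .4926 .3018 .0558 12
```

```text
t 19.0167 tcp [0.4961 0.3082 0.0552] q [ 19.2 -12.8 -33.7  44.7  26.6 135.4] F [-0.1  0.5 -3.2] op 0.048
turn [ 0.0007 -0.0002  0.0001] rows 0.005761690936617193 | shift [-0.3227 -0.1082  0.41  ] rows 0.12778933280499585 | shift now-axes [-0.3228 -0.1085  0.4099]
time: 19.18
ee_pos: [0.497, 0.3079, 0.0514]
tcp_rot: [179.9, -35.6, 69.8]
wrist_force: [0.0, -0.7, -3.9]
opening: 0.0481
t 19.1833 tcp [0.497  0.3079 0.0514] q [ 19.2 -12.6 -33.9  44.1  26.6 135.3] F [ 0.  -0.7 -3.9] op 0.0481
turn [ 0.0016 -0.0012  0.0011] rows 0.018165024932603472 | shift [-0.3328 -0.1995  0.4216] rows 0.13740145070273052 | shift now-axes [-0.3331 -0.2005  0.4209]
```

```bash
python3 -m pendant '[[[-0.1,-0.2,0.1,0,0,0,25],[0,0,0,0,0,0,25],[-0.16,0,0.22,0,0,0,25],[0,0,0,0,0,0,25]]]'
python3 plan.py 35.5 .4926 .3018 .0558 12
```

```text
time: 19.52
ee_pos: [0.4949, 0.3084, 0.0472]
tcp_rot: [179.8, -35.6, 69.8]
wrist_force: [-0.5, 0.2, -3.6]
opening: 0.0475
t 19.5167 tcp [0.4949 0.3084 0.0472] q [ 19.3 -12.7 -34.5  43.5  26.6 135.5] F [-0.5  0.2 -3.6] op 0.0475
turn [ 0.0018 -0.0016  0.0013] rows 0.022026226601141476 | shift [-0.0709  0.0127  0.0888] rows 0.027427495805452912 | shift now-axes [-0.0711  0.0125  0.0887]
```

Lateral error is about 0.1 mm. Stepping down in 1 to 1.5 mm steps while watching height and force.

```bash
python3 -m pendant '[[[-0.07,0.01,0.1,0,0,0,25],[0,0,0,0,0,0,25]]]'
python3 -m pendant '[[[-0.08,0,0.115,0,0,0,25],[0,0,0,0,0,0,25]]]'
python3 -m pendant '[[[-0.08,0,0.115,0,0,0,25],[0,0,0,0,0,0,25]]]'
python3 plan.py 35.5 .4926 .3018 .0518 12
```

```text
time: 19.68
ee_pos: [0.495, 0.3084, 0.0458]
tcp_rot: [179.8, -35.6, 69.8]
wrist_force: [-0.8, -0.1, -3.3]
opening: 0.0477
time: 19.85
ee_pos: [0.495, 0.3084, 0.0442]
tcp_rot: [179.8, -35.6, 69.8]
wrist_force: [-0.8, -0.1, -4.1]
opening: 0.0478
time: 20.02
ee_pos: [0.4951, 0.3084, 0.0427]
tcp_rot: [179.8, -35.6, 69.8]
wrist_force: [0.2, -0.3, -3.5]
opening: 0.0478
t 20.0167 tcp [0.4951 0.3084 0.0427] q [ 19.3 -12.4 -34.9  43.   26.6 135.5] F [ 0.2 -0.3 -3.5] op 0.0478
turn [ 0.0019 -0.0016  0.0012] rows 0.022002507102149956 | shift [-0.0446 -0.0032  0.0471] rows 0.015571873112929919 | shift now-axes [-0.0447 -0.0033  0.047 ]
```

Already about 3 mm below the estimated rim with no contact force, so it is probably entering the pocket. Continuing.

```bash
python3 -m pendant '[[[-0.08,0,0.115,0,0,0,25],[0,0,0,0,0,0,25]]]'
python3 -m pendant '[[[-0.08,0,0.115,0,0,0,25],[0,0,0,0,0,0,25]]]'
python3 -m pendant '[[[-0.06,0,0.08,0,0,0,25],[0,0,0,0,0,0,25]]]'
python3 plan.py 35.5 .4926 .3018 .0473 12
```

```text
time: 20.18
ee_pos: [0.4951, 0.3084, 0.0412]
tcp_rot: [179.8, -35.6, 69.8]
wrist_force: [-0.6, 0.2, -3.9]
opening: 0.048
time: 20.35
ee_pos: [0.4952, 0.3085, 0.0397]
tcp_rot: [179.8, -35.6, 69.8]
wrist_force: [0.5, -0.1, -3.1]
opening: 0.0479
time: 20.52
ee_pos: [0.4956, 0.3089, 0.0395]
tcp_rot: [179.8, -35.7, 69.8]
wrist_force: [-0.3, 0.0, -3.0]
opening: 0.0474
t 20.5167 tcp [0.4956 0.3089 0.0395] q [ 19.3 -12.2 -35.1  42.4  26.6 135.5] F [-0.3  0.  -3. ] op 0.0474
turn [ 0.0022 -0.0034  0.0019] rows 0.03579852369762564 | shift [-0.1758 -0.034   0.1208] rows 0.05180796509363133 | shift now-axes [-0.1762 -0.0346  0.1201]
```

```bash
python3 -m pendant '[[[-0.06,0,0.08,0,0,0,25],[0,0,0,0,0,0,25]]]'
python3 -m pendant '[[[-0.06,0,0.08,0,0,0,25],[0,0,0,0,0,0,25]]]'
python3 shot.py n3 366 235 165 213 26
```

```text
time: 20.68
ee_pos: [0.4959, 0.3093, 0.0395]
tcp_rot: [179.8, -35.8, 69.9]
wrist_force: [-1.1, -0.2, -2.2]
opening: 0.0475
time: 20.85
ee_pos: [0.4961, 0.3096, 0.0394]
tcp_rot: [179.7, -35.9, 69.9]
wrist_force: [-2.2, -2.7, -0.4]
opening: 0.0476
```

View pics/n3.png

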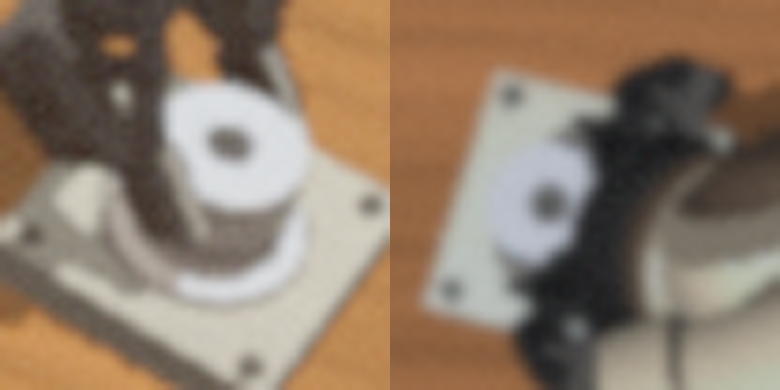

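```bash
python3 - <<'E'
from h import *
np.set_printoptions(precision=4,suppress=True)
s=np.array([232.5/7.5-.5+340,144.5/7.5-.5+209]);t=np.array([158.5/7.5-.5+139,203.5/7.5-.5+187])
print('hole tri',tri(s,t),atz('scene',s,.062),atz('top',t,.062))
E
python3 plan.py 35.5 .4926 .3018 .0473 12
```

```text
hole tri (array([0.4937, 0.3025, 0.062 ]), [np.float64(0.00025101035360929606), np.float64(0.0002510103536092819)]) [0.4938 0.3022 0.062 ] [0.4936 0.3027 0.062 ]
t 20.95 tcp [0.4961 0.3096 0.0393] q [ 19.3 -12.2 -35.2  42.2  26.7 135.5] F [-3.6 -3.   1.9] op 0.0479
turn [ 0.0025 -0.0061  0.0029] rows 0.05801397124197396 | shift [-0.2318 -0.0589  0.0573] rows 0.05897392958438749 | shift now-axes [-0.232  -0.0597  0.0557]
```

The body end sits at 0.062, exactly the home height. Releasing and backing off along the tool axis.

```bash
python3 -m pendant '[[[0,0,0,0,0,0,35],[0,0,0,0,0,0,60],[0,0,0,0,0,0,100],[0,0,0,0,0,0,100],[0,0,0,0,0,0,100]]]'
python3 -m pendant '[[[0,0,-0.5,0,0,0,100],[0,0,-1.5,0,0,0,100],[0,0,-3,0,0,0,100],[0,0,-3.5,0,0,0,100],[0,0,-3.5,0,0,0,100]]]'
python3 -m pendant '[[[0,0,-3.5,0,0,0,100],[0,0,-3.5,0,0,0,100],[0,0,-3.5,0,0,0,100],[0,0,0,0,0,0,100],[0,0,0,0,0,0,100]]]'
python3 shot.py n4 366 235 165 213 26
python3 fh.py n4 .4935 .3015 .017 0 1.57
```

```text
time: 21.37
ee_pos: [0.4969, 0.3097, 0.0397]
tcp_rot: [179.6, -35.9, 70.0]
wrist_force: [-0.4, -0.2, 0.3]
opening: 0.0842
time: 21.78
ee_pos: [0.4675, 0.2428, 0.1332]
tcp_rot: [-179.8, -35.5, 69.9]
wrist_force: [0.7, 1.3, 0.2]
opening: 0.0855
time: 22.2
ee_pos: [0.4453, 0.1801, 0.2323]
tcp_rot: [179.4, -35.8, 70.2]
wrist_force: [0.2, 0.5, -0.3]
opening: 0.0856
[ 0.5011  0.3159  0.0355 -0.9542  1.1721] 3688.4375248622446 3314.170609901813
[ 0.4802  0.3197  0.0103 -0.2565  1.1317] 3688.4375248622446 3455.542033476505
```

View pics/n4.png

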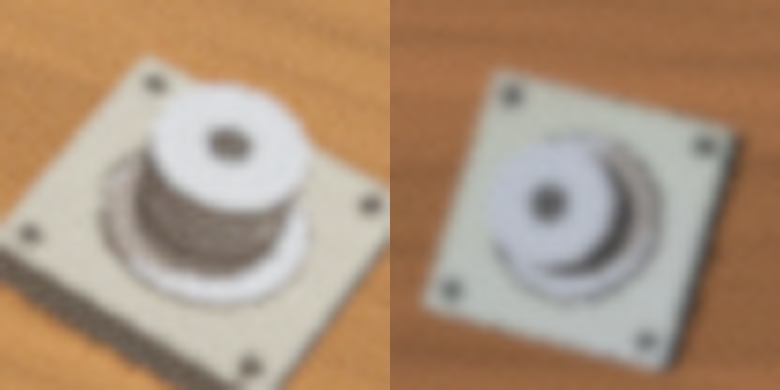

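The crops show the hub standing in the pocket, flange sunk nearly flush with the rim all round. The end hole is unchanged at (229,144) and (548,203). One numeric check on the bystanders and the hub end, then I hand in.

```bash
python3 - <<'E'
from h import *
np.set_printoptions(precision=4,suppress=True)
s=np.array([229.5/7.5-.5+340,144.5/7.5-.5+209]);t=np.array([158.5/7.5-.5+139,203.5/7.5-.5+187])
print('end',tri(s,t))
a,b=cv2.imread('pics/scene0.png'),cv2.imread('pics/n4_scene.png')
for n,(x,y,r) in dict(tin=(311,204,14),driver=(209,193,20),oilcan=(297,320,22),stone=(200,290,36),jar=(130,241,14),greentin=(357,332,22),red=(141,162,14)).items():
    T=a[y-r:y+r,x-r:x+r];S=b[y-r-8:y+r+8,x-r-8:x+r+8];m=cv2.minMaxLoc(cv2.matchTemplate(S,T,cv2.TM_CCOEFF_NORMED));print(n,round(m[1],3),np.array(m[3])-8)
print(bot.get_obs()['wrist_force']); bot.job_done()
E
```

```text
end (array([0.4938, 0.302 , 0.0619]), [np.float64(0.0007162305366756415), np.float64(0.0007162305366756001)])
tin 0.943 [0 0]
driver 0.877 [0 0]
oilcan 0.992 [0 0]
stone 0.996 [0 0]
jar 0.998 [0 0]
greentin 0.996 [0 0]
red 0.912 [0 0]
[ 0.3461  0.5929 -0.0956]
the job is handed in; nothing more can be done
```

The hub is turned over and seated flange down in the smaller nest's pocket. I handed the job in at about 22 s of the 72 s allowed. I gripped it by the flange, laid it in the V-block, regripped it by the body from the other side, turned it upright and lowered it in 1 to 1.5 mm steps.

**Last checks:**
- **Seating:** the top of the body measured 61.9 mm above the bench, where fully home is 62 mm. It lies about 1.3 mm sideways from the nest centre I measured, against a 3 mm limit. The last picture shows the flange sunk evenly in the pocket.
- **Forces:** the wrist readings I saw while seating stayed under about 5 N. After I backed the gripper off they were near zero.
- **Other things on the bench:** all six bystanders and the red look-alike matched their starting places in the scene picture, with no shift.

**What failed or disagreed:**
- My outline fit of the seated hub gave no usable answer, because hub and nest are too alike in brightness. I therefore never measured the final tilt directly; I take it as flat from the height and the picture.
- The outline fits of the hub while it was held and while it lay in the V-block read 4 to 5 mm too high. I trusted the arm's own position and the contact height instead.
- In the body grip the pads ended up about 10 mm nearer their tips than planned. The grip still held.

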